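# Zero the kitchen bench scale under its bowl

### The arm

A 7-joint arm with a two-finger parallel gripper is mounted at the origin on the work surface. World frame = base frame: x ahead of the robot, y to its left, z up, the work surface at z = 0. Lengths are in m, angles in rad, forces in N, time in s.
With the tool pointing down it reaches from about 0.425 to 0.925 m from the base axis. Payload 6.8 kg.
Tool frame: the origin (TCP) lies midway between the tips of the shut fingers; the grasp point (between the pads) lies 19 mm behind it; z points along the fingers, y is the line along which they close (so a half turn about z gives the same grasp; the last joint's range is limited). The gripper opens to 85 mm and grips with 20 to 120 N. Pads are 22 mm wide; open, the fingers measure 114 mm over their backs; the gripper's body (76 mm by 85 mm) begins 54 mm behind the grasp point. The pads swing forward as they close: fully open they stand 13 mm farther back than shut.
Start: joints at [1.235, 0.477, 0.022, 1.555, -0.011, 1.109, -0.083], TCP at [0.152, -0.658, 0.205] pointing down, gripper open.
Joint ranges: [-2.96, 2.96], [-0.34, 2.1], [-1.41, 1.46], [0.24, 2.44], [-1.37, 4.51], [0.17, 1.92], [-2.96, 2.96]. Speed limits (rad/s): [2.39, 2.39, 3.14, 3.14, 3.14, 3.14, 3.14].

### API

Orientations are given as a unit quaternion [x, y, z, w].
In Python, from plant import arm gives the robot as it stands. The module is installed in compiled form; this text tells all that it offers.
- The arm moves only by the tool apply_moves, never from a script. Its argument "series" is a list of rows, each an object of numbers: "dx", "dy", "dz": the shift along the tool's x, y, z in cm; "yaw": the turn about the tool's z in degrees; "hand": the finger opening in cm, from 0 to 8.54. A call has 1 to 10 rows; each row shifts and turns the commanded pose from where the row before left it, along the tool's axes as they then stand; what a row does not reach is not made up. A row lasts 1/12 s, in which the tool goes at most 41.7 mm and 7.16 degrees, less where a joint would pass 70% of its speed; a pose out of reach is approached as far as the arm can. A call with a gripper value outside its range is refused whole. The fingers move at their own pace and stop on an object; "grip_force" is the grip in N (left out, the last holds). Time passes only in rows, so rows that do not move let the fingers close. It gives the time, the measured TCP pose, the force, the opening and the grip force at its end, in the units of the state.
- arm.state(): the state, without advancing time (a new reading comes with each control period).
- arm.snapshot(name): name is "scene" or "top"; returns the picture (400x640x3 uint8, red, green, blue); there is no depth.
- arm.get_calibration(name): a dict with "mtx" (3x3 intrinsics, pixels), "k1" (the pictures are not rectified: a ray, as slopes to the right and down, at radius r is drawn at 1 + k1 r^2 times it, then the intrinsics apply), "world_from_camera" (4x4, takes a point from camera to world coordinates). Camera axes: x right, y down, z forward; pixel columns grow to the right and rows downward; lengths in m; the calibration is good to about 2 mm. A picture is of the moment at which its call begins. get_calibration takes no time and is no camera call.
- arm.job_done(): hands the job in; it is judged then, once.
The state is a dict: "time": time; "joints": joint angles; "joint_velocities": joint speeds; "tau": joint torques, N m; "position": TCP position; "tcp_rot": TCP orientation; "ft_force": force on the tool from outside, world axes, zero at the start; "moment": the same for the moment, N m; "width": finger opening in m; "gripper_force": force on a finger pad.
Only numpy, scipy, OpenCV 4.12 (cv2) and the standard library are available. Lean on these libraries where they do the work, as an engineer would, in place of code of your own. Each camera call takes 0.05 s, during which the arm holds its last target. There are 200 camera calls.

### The job

Get the kitchen scale ready to weigh into the bowl that stands on it: switch it on by pressing the red half of the rocker fully down, then press the teal key (grams) fully down so that it stays down, then press the amber key (zero) fully down, hold it there for a good second and let it come back up. Never press a key before the step ahead of it is done, do not press the white key (ounces), and leave the bowl and everything else where it stands.

Things in the scene. Friction and masses are not known exactly. Their poses are not given: they have to be found in the camera images.
- scale: grey bench scale, fixed, 300 (x) x 280 (y) x 55 mm high, yaw within 0.3 rad. Origin: centre of its underside, on the worktop. Its -x third, nearest the robot, is the control deck (35 mm above the worktop); the rest is the steel platform (55 mm above it). Rocker and three keys stand in a row along y on the deck at x -95, y -87, -29, 29, 87 mm; which stands where varies
- power (a joint): V-shaped rocker switch (rad): 0 = off, red half raised; 0.26 = on, red half level, grey half raised. Stays where left; about 3 N at the press point moves it. 66 mm long (scale x), 30 mm wide, in a black 78 x 38 mm frame; hinged about the scale's y at its middle, 52 mm above the worktop. The half towards the robot (-x) is red
- power_press (a point): point on the upper face of the rocker's red half, 20 mm from the hinge line towards the robot, where to press; moves with the rocker: 57 mm above the worktop when off, 52 mm when on. Its axes are the scale's when off
- grams (a joint): travel of the teal key (m): 0 = up, 0.007 = fully down. Friction holds it where it is left (it stays down); about 3 N moves it
- grams_top (a point): centre of the top of the teal key, a round upright cap of 30 mm diameter in a black collar of 46 mm diameter and 12 mm height; 56 mm above the worktop when up, 49 mm when fully down (2 mm above its collar). Moves with the key
- ounces (a joint): travel of the white key (m): 0 = up, 0.007 = fully down; must stay up. Stays where it is left, 3 N moves it
- ounces_top (a point): centre of the top of the white key, same size and heights as the teal key
- zero (a joint): travel of the amber key (m): 0 = up, 0.007 = fully down. A spring returns it; it takes 1.5 N to start and 5 N to be fully down
- zero_top (a point): centre of the top of the amber key, same size and heights as the teal key. Moves with the key
- bowl: teal fluted bowl on the platform, 130 mm wide at the rim, 55 mm high (rim 110 mm above the worktop), loose. Origin: centre of its underside. Leave alone
- pinch_pot: white cup on the platform, 54 mm wide, 35 mm high, loose. Origin: centre of its underside. Leave alone
- mill: wooden pepper mill standing to the left (+y) of the scale's deck, 52 mm diameter, 125 mm high, loose. Origin: centre of its underside. Leave alone
- mug: white mug to the right (-y) of the scale, 76 mm diameter, 85 mm high, handle towards the robot, loose. Origin: centre of its underside. Leave alone
- plates: stack of four teal plates on the right, 180 mm diameter, 52 mm high, loose. Origin: centre of its underside. Leave alone
- jar: amber glass jar with a wooden cap on the right, 70 mm diameter, 110 mm high, loose. Origin: centre of its underside. Leave alone
- planter: white ribbed pot with a leafy plant on the left, pot 80 mm wide and 75 mm high, leaves to about 160 mm, loose. Origin: centre of its underside. Leave alone
- driftwood: brown piece of driftwood on the left, about 180 mm long and 60 mm high, loose. Origin: under its middle, on the worktop. Leave alone

How it is judged:
On the way, in this order (a step that is already met when the one before it is completed fails the run):
1. the rocker is switched on, red half down (value of joint power above 0.2 rad), for 0.1 s.
2. the teal key is pressed down (value of joint power above 0.2 rad and value of joint grams above 0.0055 m), for 0.1 s.
3. the amber key is held down (all of step 2 and value of joint zero above 0.0055 m), for 0.8 s.
At the end, for the whole second after the job is handed in: The rocker is on (over 0.20 rad), the teal key is down (over 5.5 mm), the amber key is up again (under 1 mm) after being held down (over 5.5 mm) for at least 0.8 s, the white key is up (under 3 mm), and the bowl and every other loose thing is within 20 mm of where it stood (all of step 2 and value of joint zero below 0.001 m and value of joint ounces below 0.003 m and distance of each of bowl, pinch_pot, mill, mug, plates, jar, planter, driftwood from where it was at the start of the episode below 0.02 m and linear speed of bowl below 0.02 m/s); the robot touches nothing.
It fails at once if the teal key is pressed (over 3 mm) while the rocker is still off (under 0.19 rad) (value of joint power below 0.19 rad and value of joint grams above 0.003 m).
It fails at once if the amber key is pressed (over 3 mm) while the teal key is not down (under 5 mm) or the rocker is off ((value of joint power below 0.19 rad or value of joint grams below 0.005 m) and value of joint zero above 0.003 m).
It fails at once if the white key is pressed (over 3 mm) (value of joint ounces above 0.003 m).
It fails at once if the bowl or any other loose thing is moved or lifted by more than 20 mm (distance of any of bowl, pinch_pot, mill, mug, plates, jar, planter, driftwood from where it was at the start of the episode above 0.02 m).
It also fails if it takes over 38 s, if anything falls off the work surface, if the arm or the gripper's body presses on something with over 40 N, if the wrist force passes 120 N, or if a joint passes its speed limit or range.

## Working session

There is one attempt and no reset: what is moved stays moved. The work goes in short steps, Python scripts to look and compute and a tool call to move; the robot and the scene stay as the last step left them, time stands still between calls to the robot, and variables do not carry over. Pictures are saved under pics/ and viewed, at most 10 in all, crops included, and the job is handed in when it is done.

Besides the shell and the picture viewer there is one more tool, called after "Request:" by a JSON object that holds its "op" and its "data". apply_moves: Moves the arm, as the interface text tells. Its arguments: {"type":"object","properties":{"series":{"type":"array","items":{"type":"object","properties":{"dx":{"type":"number"},"dy":{"type":"number"},"dz":{"type":"number"},"yaw":{"type":"number"},"hand":{"type":"number"}}}},"grip_force":{"type":"number"}},"required":["series"]}

```bash
mkdir -p pics
python3 - <<'E'
from plant import arm
import cv2
for n in("scene","top"):
    cv2.imwrite(f"pics/{n}0.png",arm.snapshot(n)[:,:,::-1])
    c=arm.get_calibration(n);print(c)
s=arm.state();print(s)
E
```

```text
{'mtx': array([[390.20689909,   0.        , 319.83791947],
       [  0.        , 390.20689909, 199.53544426],
       [  0.        ,   0.        ,   1.        ]]), 'k1': -0.03016846312634146, 'world_from_camera': array([[-0.60869944,  0.54264944, -0.57880617,  1.37242437],
       [ 0.79326621,  0.4028096 , -0.45658859,  0.64005394],
       [-0.01461886, -0.7370726 , -0.67565544,  1.01042518],
       [ 0.        ,  0.        ,  0.        ,  1.        ]])}
{'mtx': array([[468.43775942,   0.        , 320.18801657],
       [  0.        , 468.43775942, 202.0695971 ],
       [  0.        ,   0.        ,   1.        ]]), 'k1': 0.020390984794530866, 'world_from_camera': array([[-3.32311758e-04, -9.82068951e-01,  1.88521789e-01,
         2.98938999e-01],
       [-9.99965532e-01, -1.23763633e-03, -8.20989724e-03,
        -1.18516081e-02],
       [ 8.29600659e-03, -1.88518019e-01, -9.82034690e-01,
         1.37876805e+00],
       [ 0.00000000e+00,  0.00000000e+00,  0.00000000e+00,
         1.00000000e+00]])}
{'time': 0.1, 'joints': array([ 1.23488566,  0.47774846,  0.02233763,  1.55636147, -0.01152191,
        1.10932462, -0.0831    ]), 'joint_velocities': array([ 2.26780501e-04, -2.94013508e-03,  2.70601331e-03, -3.00031361e-03,
        1.20725375e-05, -1.65867863e-03,  2.45823818e-03]), 'tau': array([ 5.63820897e-03, -5.97751880e+01,  1.61376569e+00, -2.81950736e+01,
        1.28216986e-02,  5.02099443e-03,  5.36626487e-06]), 'position': array([ 0.15230564, -0.65698187,  0.20439833]), 'tcp_rot': array([ 9.93518602e-01,  1.13666407e-01, -1.49034388e-04, -8.44002762e-04]), 'ft_force': array([-0.19868407, -0.16906737,  0.47115863]), 'moment': array([-0.00969343, -0.02487786, -0.02401642]), 'gripper_force': 0.0, 'width': 0.08595328375165096}
```

View pics/top0.png

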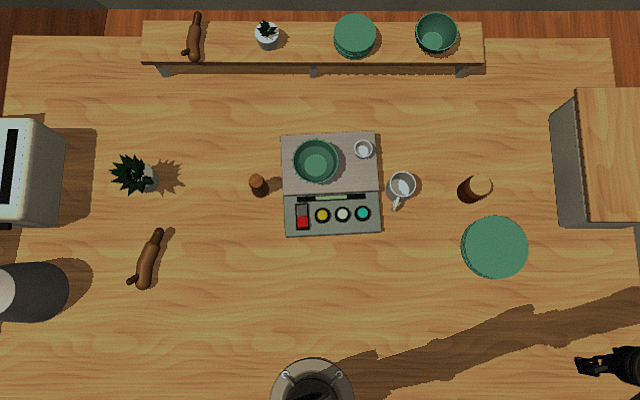

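View pics/scene0.png

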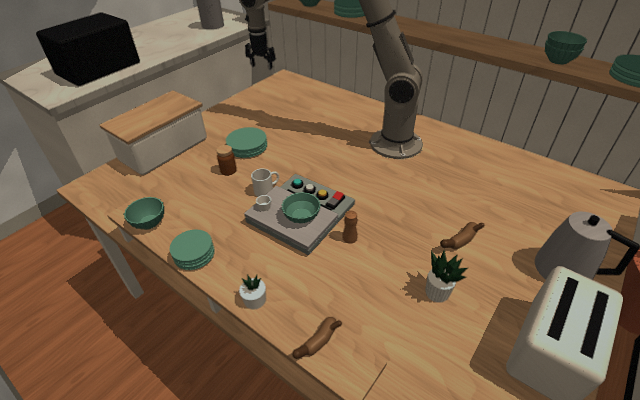

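The top view shows the scale with the red rocker half at (302,222) and the keys at amber (322,215), white (343,214) and teal (363,213). The mug is at (402,185), right of the deck, and the mill at (258,185), left of it. Next I measure the row using colour masks.

```bash
cat > h.py <<'E'
from plant import arm
import cv2, numpy as np
def cast(n,uv,z):
    c=arm.get_calibration(n);T=c["world_from_camera"]
    p=cv2.undistortPoints(np.array([[uv]],float),c["mtx"],np.array([c["k1"],0,0,0]))[0,0]
    d=T[:3,:3]@np.array([*p,1]);o=T[:3,3]
    return o+d*(z-o[2])/d[2]
BOX={"top":(285,200,382,238),"scene":(285,172,350,212)}
HUE={"red":((0,6),(174,180)),"amber":((18,32),),"teal":((75,95),)}
def blob(n,im,col):
    x0,y0,x1,y1=BOX[n];hsv=cv2.cvtColor(im,cv2.COLOR_RGB2HSV)[y0:y1,x0:x1]
    m=np.zeros(hsv.shape[:2],np.uint8)
    for a,b in HUE[col]: m|=cv2.inRange(hsv,(a,120,70),(b,255,255))
    k,_,st,ce=cv2.connectedComponentsWithStats(m)
    i=1+np.argmax(st[1:,4]);return ce[i]+[x0,y0],st[i]
E
python3 - <<'E'
from h import *
for n in("top","scene"):
    im=arm.snapshot(n)
    for c in HUE:
        uv,st=blob(n,im,c);print(n,c,uv.round(1),st,cast(n,uv,.056).round(4))
    if n=="top": cv2.imwrite("pics/c.png",cv2.resize(im[125:245,235:425,::-1],None,fx=4,fy=4,interpolation=cv2.INTER_CUBIC))
E
```

```text
top red [301.9 221.3] [ 12  16  11  12 126] [0.4969 0.0293 0.056 ]
top amber [321.9 214.6] [32 10 11 10 93] [ 0.5163 -0.0277  0.056 ]
top teal [362.3 212.4] [72  8 11 10 88] [ 0.5228 -0.1435  0.056 ]
scene red [337.8 195.2] [47 19 12  9 64] [0.4971 0.0336 0.056 ]
scene amber [322.1 191.9] [33 17  9  6 37] [ 0.5166 -0.0236  0.056 ]
scene teal [297.1 181.3] [ 8  7  9  6 37] [ 0.5248 -0.1375  0.056 ]
```

View pics/c.png

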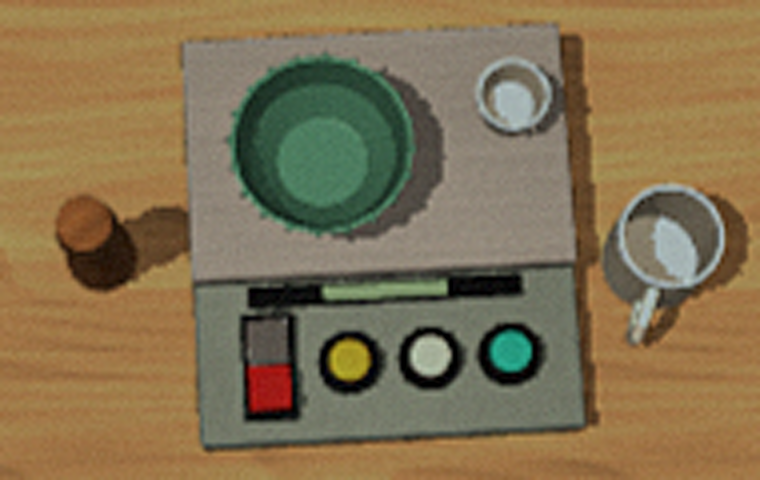

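Request:
{"op": "apply_moves", "data": {"series": [{"yaw": 4.75,"hand": 0},{"yaw": 4.75,"hand": 0},{"dx": 3.5,"hand": 0},{"dx": 3.5,"hand": 0},{"dx": 3.5,"hand": 0},{"dx": 3.5,"hand": 0},{"dx": 3.5,"dy": -1.5,"hand": 0},{"dx": 3.5,"dy": -1.5,"hand": 0},{"dx": 3.5,"dy": -1.5,"hand": 0},{"dx": 3.5,"dy": -1.5,"hand": 0}]}}

```text
invalid input
```

Request:
{"op": "apply_moves", "data": {"series": [{"dx": 1,"dy": -3.5},{"dx": 1,"dy": -3.5},{"dx": 1,"dy": -3.5},{"dx": 1,"dy": -3.5},{"dx": 1,"dy": -3.5},{"dx": 1,"dy": -3.5},{"dx": 1,"dy": -3.5},{"dx": 1,"dy": -3.5},{"dx": 1,"dy": -3.5},{"dx": 1,"dy": -3.5}]}}

```text
invalid input
```

Request:
{"op": "apply_moves", "data": {"series": [{"dx": 0,"dy": 0,"dz": 0,"yaw": 4.75,"hand": 0},{"dx": 0,"dy": 0,"dz": 0,"yaw": 4.75,"hand": 0},{"dx": 3.5,"dy": 0,"dz": 0,"yaw": 0,"hand": 0},{"dx": 3.5,"dy": 0,"dz": 0,"yaw": 0,"hand": 0},{"dx": 3.5,"dy": 0,"dz": 0,"yaw": 0,"hand": 0},{"dx": 3.5,"dy": 0,"dz": 0,"yaw": 0,"hand": 0},{"dx": 3.5,"dy": -1.5,"dz": 0,"yaw": 0,"hand": 0},{"dx": 3.5,"dy": -1.5,"dz": 0,"yaw": 0,"hand": 0},{"dx": 3.5,"dy": -1.5,"dz": 0,"yaw": 0,"hand": 0},{"dx": 3.5,"dy": -1.5,"dz": 0,"yaw": 0,"hand": 0}], "grip_force": 20}}

```text
time: 1.03
position: [0.4296, -0.5793, 0.205]
tcp_rot: [1.0, 0.031, -0.0, -0.0]
ft_force: [-0.5, -0.8, -0.3]
width: 0.0
gripper_force: 0.0
```

Request:
{"op": "apply_moves", "data": {"series": [{"dx": 0.6,"dy": -3.5,"dz": 0,"yaw": 0,"hand": 0},{"dx": 0.6,"dy": -3.5,"dz": 0,"yaw": 0,"hand": 0},{"dx": 0.6,"dy": -3.5,"dz": 0,"yaw": 0,"hand": 0},{"dx": 0.6,"dy": -3.5,"dz": 0,"yaw": 0,"hand": 0},{"dx": 0.6,"dy": -3.5,"dz": 0,"yaw": 0,"hand": 0},{"dx": 0.6,"dy": -3.5,"dz": 0,"yaw": 0,"hand": 0},{"dx": 0.6,"dy": -3.5,"dz": 0,"yaw": 0,"hand": 0},{"dx": 0.6,"dy": -3.5,"dz": 0,"yaw": 0,"hand": 0},{"dx": 0.6,"dy": -3.5,"dz": 0,"yaw": 0,"hand": 0},{"dx": 0.6,"dy": -3.5,"dz": 0,"yaw": 0,"hand": 0}], "grip_force": 20}}

```text
time: 1.87
position: [0.4662, -0.2256, 0.2054]
tcp_rot: [1.0, 0.031, 0.0, 0.0]
ft_force: [0.7, 0.5, -0.1]
width: -0.0001
gripper_force: 0.0
```

Request:
{"op": "apply_moves", "data": {"series": [{"dx": 0.6,"dy": -3.5,"dz": 0,"yaw": 0,"hand": 0},{"dx": 0.6,"dy": -3.5,"dz": 0,"yaw": 0,"hand": 0},{"dx": 0.6,"dy": -3.5,"dz": 0,"yaw": 0,"hand": 0},{"dx": 0.6,"dy": -3.5,"dz": 2,"yaw": 0,"hand": 0},{"dx": 0.6,"dy": -3.5,"dz": 2,"yaw": 0,"hand": 0},{"dx": 0.6,"dy": -3.5,"dz": 2,"yaw": 0,"hand": 0},{"dx": 0.6,"dy": -3.5,"dz": 2,"yaw": 0,"hand": 0},{"dx": 0,"dy": -1,"dz": 2,"yaw": 0,"hand": 0},{"dx": 0,"dy": 0,"dz": 0,"yaw": 0,"hand": 0}], "grip_force": 20}}

```text
time: 2.62
position: [0.4899, 0.0335, 0.1021]
tcp_rot: [0.999, 0.034, -0.003, -0.001]
ft_force: [-0.1, -1.6, -0.4]
width: -0.0002
gripper_force: 0.0
```

Request:
{"op": "apply_moves", "data": {"series": [{"dx": 0.3,"dy": 0.2,"dz": 1.5,"yaw": 0,"hand": 0},{"dx": 0,"dy": 0,"dz": 1.5,"yaw": 0,"hand": 0},{"dx": 0,"dy": 0,"dz": 0.8,"yaw": 0,"hand": 0},{"dx": 0,"dy": 0,"dz": 0,"yaw": 0,"hand": 0}], "grip_force": 20}}

```text
time: 2.95
position: [0.4946, 0.0267, 0.0663]
tcp_rot: [1.0, 0.03, -0.001, 0.0]
ft_force: [-0.1, -0.2, -0.3]
width: -0.0003
gripper_force: 0.0
```

Request:
{"op": "apply_moves", "data": {"series": [{"dx": 0,"dy": 0,"dz": 0.4,"yaw": 0,"hand": 0},{"dx": 0,"dy": 0,"dz": 0.3,"yaw": 0,"hand": 0},{"dx": 0,"dy": 0,"dz": 0.3,"yaw": 0,"hand": 0},{"dx": 0,"dy": 0,"dz": 0,"yaw": 0,"hand": 0},{"dx": 0,"dy": 0,"dz": 0,"yaw": 0,"hand": 0}], "grip_force": 20}}

```text
time: 3.37
position: [0.4958, 0.0279, 0.0575]
tcp_rot: [1.0, 0.031, 0.0, 0.0]
ft_force: [-0.1, 0.3, -1.1]
width: -0.0
gripper_force: 0.0
```

Request:
{"op": "apply_moves", "data": {"series": [{"dx": -0.2,"dy": -0.3,"dz": 0.1,"yaw": 0,"hand": 0},{"dx": 0,"dy": 0,"dz": 0.2,"yaw": 0,"hand": 0},{"dx": 0,"dy": 0,"dz": 0.2,"yaw": 0,"hand": 0},{"dx": 0,"dy": 0,"dz": 0.1,"yaw": 0,"hand": 0},{"dx": 0,"dy": 0,"dz": 0,"yaw": 0,"hand": 0},{"dx": 0,"dy": 0,"dz": 0,"yaw": 0,"hand": 0}], "grip_force": 20}}

```text
time: 3.87
position: [0.4934, 0.0308, 0.0512]
tcp_rot: [1.0, 0.031, -0.0, 0.0]
ft_force: [-0.6, -0.9, -0.3]
width: -0.0001
gripper_force: 0.0
```

Request:
{"op": "apply_moves", "data": {"series": [{"dx": 0,"dy": 0,"dz": 0.1,"yaw": 0,"hand": 0},{"dx": 0,"dy": 0,"dz": 0,"yaw": 0,"hand": 0},{"dx": 0,"dy": 0,"dz": 0.1,"yaw": 0,"hand": 0},{"dx": 0,"dy": 0,"dz": 0,"yaw": 0,"hand": 0},{"dx": 0,"dy": 0,"dz": 0,"yaw": 0,"hand": 0}], "grip_force": 20}}

```text
time: 4.28
position: [0.4934, 0.0308, 0.0492]
tcp_rot: [1.0, 0.031, -0.0, 0.0]
ft_force: [-0.2, -0.2, -0.2]
width: -0.0001
gripper_force: 0.0
```

Run:
```python
from h import *
s=arm.state();print(s["position"],s["ft_force"],s["time"])
im=arm.snapshot("scene");cv2.imwrite("pics/r1.png",cv2.resize(im[150:225,270:370,::-1],None,fx=7,fy=7,interpolation=cv2.INTER_CUBIC))
```

```text
[0.49341531 0.03082811 0.04924   ] [-0.24147585 -0.15315348 -0.16948897] 4.2833
```

View pics/r1.png

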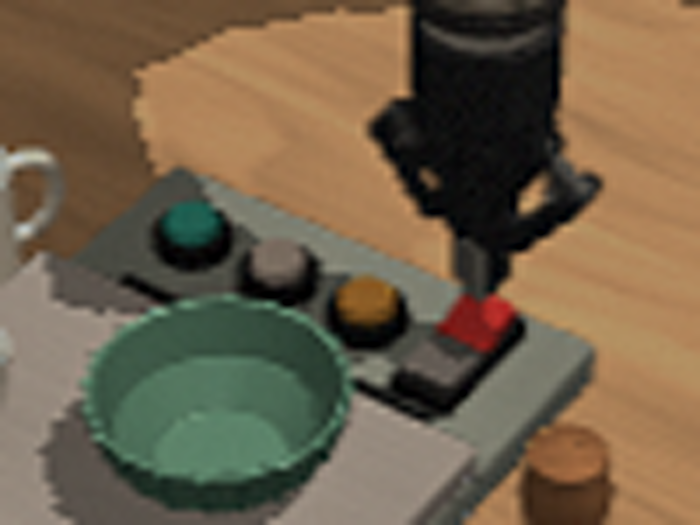

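The crop shows the finger tips ending near full-frame pixel (339,191), at the back (robot-side) edge of the red half, which is still raised. There's no contact force, so I'm comparing the tip's expected pixel with where it appears.

```bash
cat >> h.py <<'E'
def proj(n,p):
    c=arm.get_calibration(n);W=np.linalg.inv(c["world_from_camera"])
    return cv2.projectPoints(np.array([p],float),cv2.Rodrigues(W[:3,:3])[0],W[:3,3],c["mtx"],np.array([c["k1"],0,0,0.]))[0].ravel()
E
python3 - <<'E'
from h import *
p=arm.state()["position"]
for n in("scene","top"):
    print(n,[proj(n,p+d).round(1) for d in([0,0,0],[0,0,.01],[-.01,0,0],[.011,0,0])])
im=arm.snapshot("scene");print(blob("scene",im,"red"))
im=arm.snapshot("top");print(blob("top",im,"red"));cv2.imwrite("pics/r2.png",cv2.resize(im[165:245,265:365,::-1],None,fx=7,fy=7,interpolation=cv2.INTER_CUBIC))
E
```

```text
scene [array([337.7, 195.7]), array([337.8, 193.7]), array([339.3, 194.3]), array([336. , 197.4])]
top [array([301.4, 222.9]), array([301.3, 222.4]), array([301.4, 226.3]), array([301.4, 219.1])]
(array([337.80327869, 195.40983607]), array([47, 20, 12,  8, 61], dtype=int32))Traceback (most recent call last):
  File "<stdin>", line 6, in <module>
  File "h.py", line 15, in blob
    i=1+np.argmax(st[1:,4]);return ce[i]+[x0,y0],st[i]
        ~~~~~~~~~^^^^^^^^^^
    return _wrapfunc(a, 'argmax', axis=axis, out=out, **kwds)
    return bound(*args, **kwds)
ValueError: attempt to get argmax of an empty sequence
```

Request:
{"op": "apply_moves", "data": {"series": [{"dx": 0,"dy": 0,"dz": 0.2,"yaw": 0,"hand": 0},{"dx": 0,"dy": 0,"dz": 0,"yaw": 0,"hand": 0},{"dx": 0,"dy": 0,"dz": 0.2,"yaw": 0,"hand": 0},{"dx": 0,"dy": 0,"dz": 0,"yaw": 0,"hand": 0},{"dx": 0,"dy": 0,"dz": 0,"yaw": 0,"hand": 0}], "grip_force": 20}}

```text
time: 4.85
position: [0.4934, 0.0308, 0.0451]
tcp_rot: [1.0, 0.031, -0.0, 0.0]
ft_force: [-1.1, -0.6, 0.2]
width: 0.0002
gripper_force: 0.0
```

Run:
```python
from h import *
s=arm.state();print(s["position"],s["ft_force"],s["time"])
im=arm.snapshot("scene");print(blob("scene",im,"red"))
a=im[160:210,310:360,::-1]
b=cv2.convertScaleAbs(arm.snapshot("top")[190:240,280:330,::-1],alpha=2)
cv2.imwrite("pics/r3.png",cv2.resize(np.hstack([cv2.convertScaleAbs(a,alpha=2),b]),None,fx=8,fy=8,interpolation=cv2.INTER_CUBIC))
```

```text
[0.49335694 0.03082648 0.04514503] [-1.11306514 -0.55864368  0.23239607] 4.85
(array([337.8       , 195.74545455]), array([47, 21, 12,  7, 55], dtype=int32))
```

View pics/r3.png

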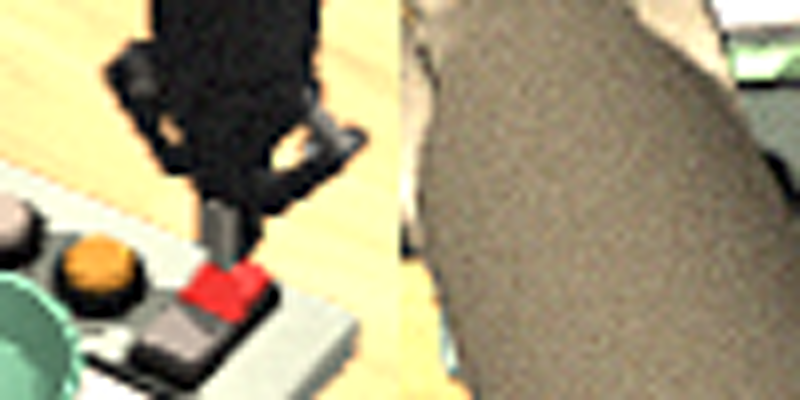

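The tip's bottom corner is at about (338.5,193.5), roughly 3 px above its projected pixel. It covers the back of the still-raised red half but isn't touching it. The real tip therefore sits higher than the reading says, and I'll keep going down in small steps, watching the force.

Request:
{"op": "apply_moves", "data": {"series": [{"dx": 0,"dy": 0,"dz": 0.2,"yaw": 0,"hand": 0},{"dx": 0,"dy": 0,"dz": 0,"yaw": 0,"hand": 0},{"dx": 0,"dy": 0,"dz": 0,"yaw": 0,"hand": 0}], "grip_force": 20}}

```text
time: 5.2
position: [0.4934, 0.0308, 0.0432]
tcp_rot: [1.0, 0.031, -0.0, 0.0]
ft_force: [0.4, 1.1, -0.1]
width: 0.0002
gripper_force: 0.0
```

Request:
{"op": "apply_moves", "data": {"series": [{"dx": 0,"dy": 0,"dz": 0.2,"yaw": 0,"hand": 0},{"dx": 0,"dy": 0,"dz": 0,"yaw": 0,"hand": 0},{"dx": 0,"dy": 0,"dz": 0,"yaw": 0,"hand": 0}], "grip_force": 20}}

```text
time: 5.45
position: [0.4934, 0.0308, 0.0412]
tcp_rot: [1.0, 0.031, -0.0, 0.0]
ft_force: [-0.4, 0.5, -0.1]
width: -0.0003
gripper_force: 0.0
```

Run:
```python
from h import *
s=arm.state();print(s["position"],s["ft_force"],s["moment"],s["time"])
im=arm.snapshot("scene");print(blob("scene",im,"red"))
```

```text
[0.49335089 0.03084057 0.04116673] [-0.37325929  0.5393872  -0.12928936] [ 0.00332042  0.01498183 -0.03222908] 5.45
(array([337.76923077, 195.78846154]), array([47, 21, 12,  7, 52], dtype=int32))
```

Request:
{"op": "apply_moves", "data": {"series": [{"dx": 0,"dy": 0,"dz": 0.2,"yaw": 0,"hand": 0},{"dx": 0,"dy": 0,"dz": 0,"yaw": 0,"hand": 0},{"dx": 0,"dy": 0,"dz": 0,"yaw": 0,"hand": 0}], "grip_force": 20}}

```text
time: 5.75
position: [0.4934, 0.0308, 0.0392]
tcp_rot: [1.0, 0.031, -0.0, 0.0]
ft_force: [-0.5, -0.0, -0.1]
width: -0.0001
gripper_force: 0.0
```

Run:
```python
from h import *
s=arm.state();print(s["position"],s["ft_force"],s["joints"],s["time"])
im=arm.snapshot("scene");print(blob("scene",im,"red"))
a=cv2.convertScaleAbs(im[170:210,310:360,::-1],alpha=2.5,beta=10)
cv2.imwrite("pics/r4.png",cv2.resize(a,None,fx=14,fy=14,interpolation=cv2.INTER_NEAREST))
```

```text
[0.49335712 0.03083475 0.03917315] [-0.45742688 -0.00143427 -0.09864123] [ 0.02050085  0.43476946 -0.25338941  2.10105868  0.1812076   0.62610875
 -1.86638686] 5.75
(array([337.69387755, 195.91836735]), array([47, 21, 12,  7, 49], dtype=int32))
```

View pics/r4.png

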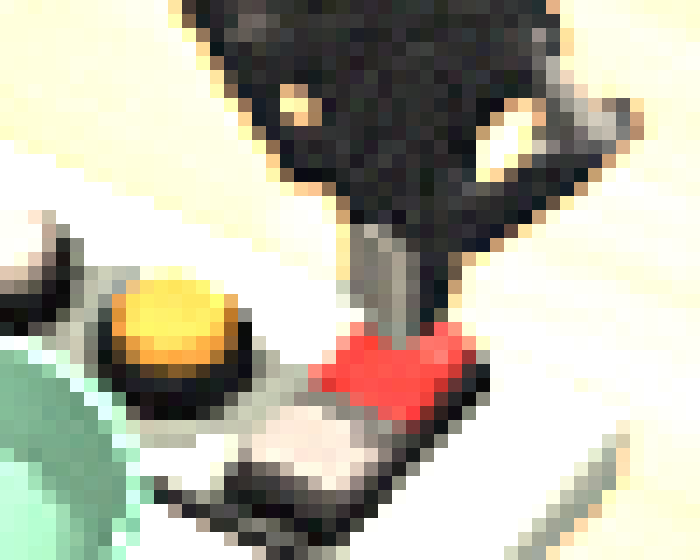

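The tip's corners are at about (335,193), (338.7,194.6) and (341.8,193), which puts its centre at (338.4,193). That matches a tip about 20 mm above the reported TCP, still just above the rocker. I'll carry on down, using the force as the guide.

Request:
{"op": "apply_moves", "data": {"series": [{"dx": 0,"dy": 0,"dz": 0.2,"yaw": 0,"hand": 0},{"dx": 0,"dy": 0,"dz": 0,"yaw": 0,"hand": 0},{"dx": 0,"dy": 0,"dz": 0,"yaw": 0,"hand": 0}], "grip_force": 20}}

```text
time: 6.05
position: [0.4934, 0.0309, 0.0372]
tcp_rot: [1.0, 0.031, -0.0, 0.0]
ft_force: [-1.0, -0.1, 0.2]
width: 0.0
gripper_force: 0.0
```

Request:
{"op": "apply_moves", "data": {"series": [{"dx": 0,"dy": 0,"dz": 0.2,"yaw": 0,"hand": 0},{"dx": 0,"dy": 0,"dz": 0,"yaw": 0,"hand": 0},{"dx": 0,"dy": 0,"dz": 0,"yaw": 0,"hand": 0}], "grip_force": 20}}

```text
time: 6.3
position: [0.4934, 0.0308, 0.0352]
tcp_rot: [1.0, 0.031, -0.0, 0.0]
ft_force: [-0.2, 0.8, 0.0]
width: -0.0001
gripper_force: 0.0
```

Request:
{"op": "apply_moves", "data": {"series": [{"dx": 0,"dy": 0,"dz": 0.2,"yaw": 0,"hand": 0},{"dx": 0,"dy": 0,"dz": 0,"yaw": 0,"hand": 0},{"dx": 0,"dy": 0,"dz": 0,"yaw": 0,"hand": 0}], "grip_force": 20}}

```text
time: 6.55
position: [0.4934, 0.0308, 0.0332]
tcp_rot: [1.0, 0.031, -0.0, 0.0]
ft_force: [0.0, 0.1, 0.1]
width: 0.0002
gripper_force: 0.0
```

Run:
```python
from h import *
im=arm.snapshot("scene");print(blob("scene",im,"red"))
g=cv2.cvtColor(im,cv2.COLOR_RGB2GRAY)
print(g[188:202,330:346])
a=cv2.convertScaleAbs(im[170:210,310:360,::-1],alpha=2.5,beta=10)
cv2.imwrite("pics/r5.png",cv2.resize(a,None,fx=14,fy=14,interpolation=cv2.INTER_NEAREST))
```

```text
(array([337.58974359, 196.30769231]), array([47, 21, 12,  7, 39], dtype=int32))
[[121 136 146 153  96  47  59  42  15   9   9  15   9   9   5  31]
 [132 129 128 143  95  48  42  49  53  32  10  14   7  34  69 135]
 [125 125 125 131  79  44  44  47  63  37  14   9  35 130 151 149]
 [125 124 124 130  80  45  42  48  59  35   6   6  62 134 148 143]
 [125 124 124 130  94  56  42  48  60  33  11   4  95 139 147 147]
 [127 123 126 129  90  51  42  47  58  35   9  18  81 140 153 153]
 [126 126 127 113  76  62  38  55  55  25  16  73  80  83 116 146]
 [114 130 132  91  53  50  34  60  63  52  42  77  61  26  64 116]
 [ 73  76  67  57  54  59  56  55  56  57  57  42  25  18  10 106]
 [ 75  67  52  38  51  58  57  57  58  57  48  35  24  11   2 103]
 [ 68  54  49  51  47  51  59  59  55  60  42  21  16   4  48 110]
 [ 90  94  93  95  68  52  48  50  63  43  16  11   1  51 111 125]
 [ 93  93  92  93  93  69  52  58  44  19  14   1  51 112 126 122]
 [ 92  91  92  90  94  94  69  46  24  13   2  52 113 126 121 119]]
```

View pics/r5.png

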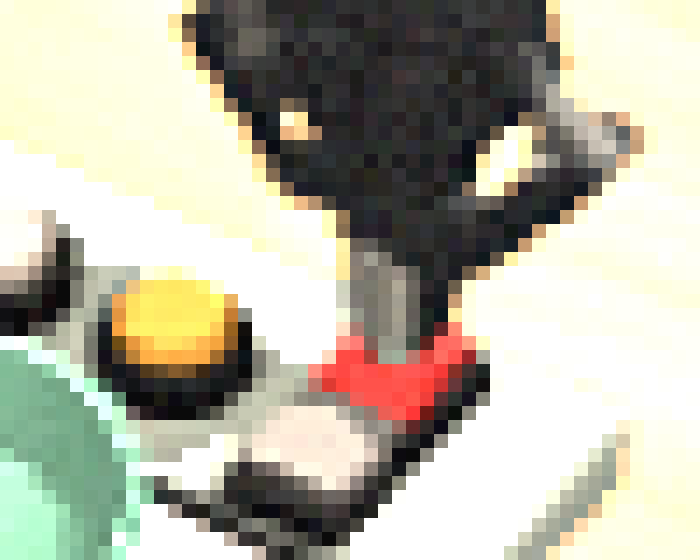

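The near bottom corner of the tip is now at (338.6,195.6), and the red half hasn't moved. I'll solve for the true tip height from that corner.

Run:
```python
from h import *
p=arm.state()["position"];c,s=np.cos(.062),np.sin(.062)
off=lambda a,b:np.array([c*a-s*b,s*a+c*b,0])
for dz in(0,.01,.02,.03,.04):
    print(dz,[proj("scene",p+off(a,b)+[0,0,dz]).round(1) for a,b in((.011,.0145),(.011,-.0145),(-.011,.0145))])
```

```text
0 [array([339.4, 202.1]), array([332.8, 199.2]), array([342.5, 198.7])]
0.01 [array([339.5, 200.1]), array([332.8, 197.2]), array([342.6, 196.7])]
0.02 [array([339.5, 198.1]), array([332.8, 195.2]), array([342.7, 194.7])]
0.03 [array([339.6, 196. ]), array([332.8, 193.2]), array([342.7, 192.7])]
0.04 [array([339.6, 194. ]), array([332.8, 191.1]), array([342.8, 190.6])]
```

Request:
{"op": "apply_moves", "data": {"series": [{"dx": 0,"dy": 0,"dz": 0.2,"yaw": 0,"hand": 0},{"dx": 0,"dy": 0,"dz": 0,"yaw": 0,"hand": 0},{"dx": 0,"dy": 0,"dz": 0,"yaw": 0,"hand": 0}], "grip_force": 20}}

```text
time: 6.85
position: [0.4935, 0.0309, 0.0312]
tcp_rot: [1.0, 0.031, -0.0, 0.0]
ft_force: [0.5, 0.1, 0.6]
width: -0.0001
gripper_force: 0.1
```

Request:
{"op": "apply_moves", "data": {"series": [{"dx": 0,"dy": 0,"dz": 0.2,"yaw": 0,"hand": 0},{"dx": 0,"dy": 0,"dz": 0,"yaw": 0,"hand": 0},{"dx": 0,"dy": 0,"dz": 0,"yaw": 0,"hand": 0}], "grip_force": 20}}

```text
time: 7.1
position: [0.4934, 0.0309, 0.0292]
tcp_rot: [1.0, 0.031, -0.0, -0.0]
ft_force: [-0.3, 0.8, -0.0]
width: -0.0003
gripper_force: 0.1
```

Request:
{"op": "apply_moves", "data": {"series": [{"dx": 0,"dy": 0,"dz": 0.2,"yaw": 0,"hand": 0},{"dx": 0,"dy": 0,"dz": 0,"yaw": 0,"hand": 0},{"dx": 0,"dy": 0,"dz": 0,"yaw": 0,"hand": 0}], "grip_force": 20}}

```text
time: 7.35
position: [0.4934, 0.0308, 0.0271]
tcp_rot: [1.0, 0.031, -0.0, 0.0]
ft_force: [-0.3, -0.4, -1.0]
width: 0.0003
gripper_force: 0.0
```

Run:
```python
from h import *
im=arm.snapshot("scene");print(blob("scene",im,"red"))
a=cv2.convertScaleAbs(im[170:210,310:360,::-1],alpha=2.5,beta=10)
cv2.imwrite("pics/r6.png",cv2.resize(a,None,fx=14,fy=14,interpolation=cv2.INTER_NEAREST))
```

```text
(array([337.46666667, 196.86666667]), array([47, 23, 12,  5, 30], dtype=int32))
```

View pics/r6.png

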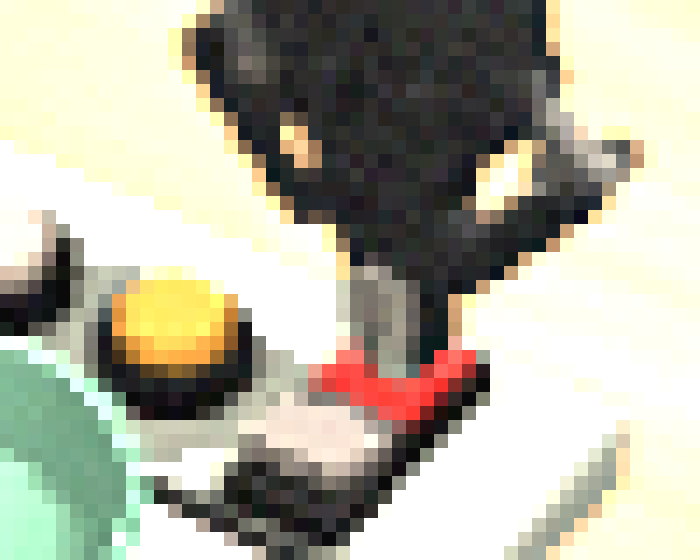

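The red half's back edge has dropped about 2 px and a dark gap now shows under the grey half, so the rocker is turning. I'll press on to the hard stop.

Request:
{"op": "apply_moves", "data": {"series": [{"dx": 0,"dy": 0,"dz": 0.1,"yaw": 0,"hand": 0},{"dx": 0,"dy": 0,"dz": 0,"yaw": 0,"hand": 0}], "grip_force": 20}}

```text
time: 7.57
position: [0.4936, 0.0309, 0.0262]
tcp_rot: [1.0, 0.031, 0.0, 0.0]
ft_force: [-0.7, 0.1, 0.1]
width: -0.0002
gripper_force: 0.3
```

Request:
{"op": "apply_moves", "data": {"series": [{"dx": 0,"dy": 0,"dz": 0.1,"yaw": 0,"hand": 0},{"dx": 0,"dy": 0,"dz": 0,"yaw": 0,"hand": 0}], "grip_force": 20}}

```text
time: 7.73
position: [0.4936, 0.0309, 0.026]
tcp_rot: [1.0, 0.031, 0.0, 0.0]
ft_force: [-3.8, -1.4, 10.2]
width: -0.0
gripper_force: 5.2
```

Request:
{"op": "apply_moves", "data": {"series": [{"dx": 0,"dy": 0,"dz": 0.1,"yaw": 0,"hand": 0},{"dx": 0,"dy": 0,"dz": 0,"yaw": 0,"hand": 0}], "grip_force": 20}}

```text
time: 7.9
position: [0.4936, 0.0309, 0.0259]
tcp_rot: [1.0, 0.031, 0.0, 0.0]
ft_force: [-5.9, -0.6, 21.3]
width: 0.0003
gripper_force: 10.9
```

Firm stop at about 21 N with the reading at z = 0.026, so the true tip is about 26 mm above the reading. I lift, move over to the teal key and check the red half as it clears.

Request:
{"op": "apply_moves", "data": {"series": [{"dx": 0,"dy": 0,"dz": -1,"yaw": 0,"hand": 0},{"dx": 0,"dy": 0,"dz": -2.5,"yaw": 0,"hand": 0},{"dx": 0,"dy": 0,"dz": -2.5,"yaw": 0,"hand": 0},{"dx": 0.4,"dy": 3.4,"dz": 0,"yaw": 0,"hand": 0},{"dx": 0.4,"dy": 3.5,"dz": 0,"yaw": 0,"hand": 0},{"dx": 0.4,"dy": 3.5,"dz": 0,"yaw": 0,"hand": 0},{"dx": 0.4,"dy": 3.5,"dz": 0,"yaw": 0,"hand": 0},{"dx": 0.4,"dy": 3.4,"dz": 0,"yaw": 0,"hand": 0},{"dx": 0,"dy": 0,"dz": 0,"yaw": 0,"hand": 0},{"dx": 0,"dy": 0,"dz": 0,"yaw": 0,"hand": 0}], "grip_force": 20}}

```text
time: 8.73
position: [0.524, -0.1432, 0.0842]
tcp_rot: [1.0, 0.029, 0.0, 0.0]
ft_force: [-0.5, 1.1, 0.1]
width: -0.0
gripper_force: 0.0
```

Run:
```python
from h import *
s=arm.state();print(s["position"],s["ft_force"],s["time"])
im=arm.snapshot("scene");t=arm.snapshot("top");print(blob("scene",im,"red"),blob("scene",im,"amber"),blob("top",t,"red"))
a=cv2.convertScaleAbs(im[160:210,280:360,::-1],alpha=2)
cv2.imwrite("pics/t1.png",cv2.resize(a,None,fx=9,fy=9,interpolation=cv2.INTER_NEAREST))
```

```text
[ 0.52403619 -0.14324503  0.08417332] [-0.48359721  1.13966593  0.06887603] 8.7333
(array([337.82692308, 195.88461538]), array([48, 20, 11,  8, 52], dtype=int32)) (array([321.89189189, 191.89189189]), array([33, 17,  9,  6, 37], dtype=int32)) (array([301.96183206, 221.54198473]), array([ 12,  16,  11,  12, 131], dtype=int32))
```

View pics/t1.png

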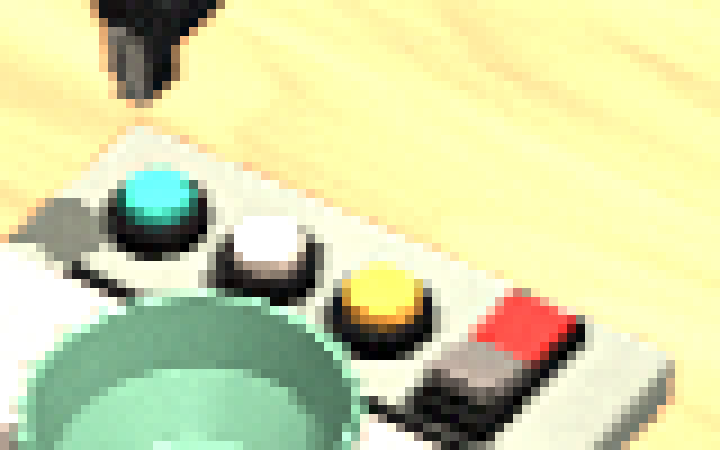

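The rocker is on: red half level, grey half raised. The tip hangs above and behind the teal key with its bottom at about (295.6,170.3). I'll check its lateral offset using the 26 mm height correction.

Run:
```python
from h import *
p=arm.state()["position"]+[0,0,.026]
print(proj("scene",p+[.011,.011,0]),proj("scene",p))
for uv in((295.6,168.8),(295.6,169.5)):print(cast("scene",uv,p[2]))
```

```text
[296.34878104 172.36416325] [295.98918246 169.79010394]
[ 0.52025386 -0.14478075  0.11017972]
[ 0.52349692 -0.14204646  0.11017972]
```

Request:
{"op": "apply_moves", "data": {"series": [{"dx": 0.2,"dy": -0.2,"dz": 2,"yaw": 0,"hand": 0},{"dx": 0,"dy": 0,"dz": 2,"yaw": 0,"hand": 0},{"dx": 0,"dy": 0,"dz": 0.8,"yaw": 0,"hand": 0},{"dx": 0,"dy": 0,"dz": 0.2,"yaw": 0,"hand": 0},{"dx": 0,"dy": 0,"dz": 0.2,"yaw": 0,"hand": 0},{"dx": 0,"dy": 0,"dz": 0,"yaw": 0,"hand": 0},{"dx": 0,"dy": 0,"dz": 0,"yaw": 0,"hand": 0}], "grip_force": 20}}

```text
time: 9.42
position: [0.5267, -0.1383, 0.0331]
tcp_rot: [1.0, 0.031, 0.001, 0.0]
ft_force: [-0.2, -0.6, -0.3]
width: -0.0002
gripper_force: 0.0
```

Request:
{"op": "apply_moves", "data": {"series": [{"dx": 0,"dy": 0,"dz": 0.2,"yaw": 0,"hand": 0},{"dx": 0,"dy": 0,"dz": 0.2,"yaw": 0,"hand": 0},{"dx": 0,"dy": 0,"dz": 0.2,"yaw": 0,"hand": 0},{"dx": 0,"dy": 0,"dz": 0.1,"yaw": 0,"hand": 0},{"dx": 0,"dy": 0,"dz": 0,"yaw": 0,"hand": 0},{"dx": 0,"dy": 0,"dz": 0,"yaw": 0,"hand": 0}], "grip_force": 20}}

```text
time: 9.92
position: [0.5265, -0.1386, 0.0255]
tcp_rot: [1.0, 0.031, 0.0, 0.0]
ft_force: [0.0, 0.5, 2.7]
width: -0.0001
gripper_force: 0.9
```

Contact at 2.7 N. I'll press on to the stop.

Request:
{"op": "apply_moves", "data": {"series": [{"dx": 0,"dy": 0,"dz": 0.1,"yaw": 0,"hand": 0},{"dx": 0,"dy": 0,"dz": 0.1,"yaw": 0,"hand": 0},{"dx": 0,"dy": 0,"dz": 0,"yaw": 0,"hand": 0}], "grip_force": 20}}

```text
time: 10.17
position: [0.5264, -0.1385, 0.0233]
tcp_rot: [1.0, 0.031, 0.0, 0.0]
ft_force: [1.0, -0.3, 2.0]
width: 0.0001
gripper_force: 1.0
```

Request:
{"op": "apply_moves", "data": {"series": [{"dx": 0,"dy": 0,"dz": 0.1,"yaw": 0,"hand": 0},{"dx": 0,"dy": 0,"dz": 0,"yaw": 0,"hand": 0}], "grip_force": 20}}

```text
time: 10.33
position: [0.5264, -0.1385, 0.0229]
tcp_rot: [1.0, 0.031, 0.0, 0.0]
ft_force: [0.7, 0.3, 8.2]
width: -0.0001
gripper_force: 4.1
```

Request:
{"op": "apply_moves", "data": {"series": [{"dx": 0,"dy": 0,"dz": 0.1,"yaw": 0,"hand": 0},{"dx": 0,"dy": 0,"dz": 0,"yaw": 0,"hand": 0}], "grip_force": 20}}

```text
time: 10.5
position: [0.5264, -0.1385, 0.0227]
tcp_rot: [1.0, 0.031, 0.0, 0.0]
ft_force: [-3.1, 0.1, 17.3]
width: -0.0
gripper_force: 8.4
```

Request:
{"op": "apply_moves", "data": {"series": [{"dx": 0,"dy": 0,"dz": -1,"yaw": 0,"hand": 0},{"dx": 0,"dy": 0,"dz": -3,"yaw": 0,"hand": 0},{"dx": 0,"dy": 0,"dz": 0,"yaw": 0,"hand": 0},{"dx": -0.1,"dy": -2.8,"dz": 0,"yaw": 0,"hand": 0},{"dx": 0,"dy": -2.8,"dz": 0,"yaw": 0,"hand": 0},{"dx": -0.1,"dy": -2.8,"dz": 0,"yaw": 0,"hand": 0},{"dx": 0,"dy": -2.9,"dz": 0,"yaw": 0,"hand": 0},{"dx": 0,"dy": 0,"dz": 0,"yaw": 0,"hand": 0},{"dx": 0,"dy": 0,"dz": 0,"yaw": 0,"hand": 0},{"dx": 0,"dy": 0,"dz": 0,"yaw": 0,"hand": 0}], "grip_force": 20}}

```text
time: 11.33
position: [0.5164, -0.0263, 0.061]
tcp_rot: [1.0, 0.031, -0.001, 0.0]
ft_force: [0.3, -0.2, 0.2]
width: 0.0003
gripper_force: 0.0
```

Run:
```python
from h import *
s=arm.state();print(s["position"],s["ft_force"],s["time"])
im=arm.snapshot("scene");print(blob("scene",im,"red"),blob("scene",im,"teal"),blob("top",arm.snapshot("top"),"teal"))
```

```text
[ 0.51641387 -0.02629542  0.06102491] [ 0.3294385  -0.24389333  0.16974623] 11.3333
(array([337.82692308, 195.88461538]), array([48, 20, 11,  8, 52], dtype=int32)) (array([297.25806452, 182.03225806]), array([ 9,  8,  8,  5, 31], dtype=int32)) (array([362.13580247, 212.97530864]), array([72,  8, 11, 10, 81], dtype=int32))
```

The teal cap sits lower in the image, and its stop came at the expected height. Now amber: descend to the stop and hold.

Request:
{"op": "apply_moves", "data": {"series": [{"dx": 0,"dy": 0,"dz": 2,"yaw": 0,"hand": 0},{"dx": 0,"dy": 0,"dz": 0.8,"yaw": 0,"hand": 0},{"dx": 0,"dy": 0,"dz": 0.4,"yaw": 0,"hand": 0},{"dx": 0,"dy": 0,"dz": 0.3,"yaw": 0,"hand": 0},{"dx": 0,"dy": 0,"dz": 0.3,"yaw": 0,"hand": 0},{"dx": 0,"dy": 0,"dz": 0.1,"yaw": 0,"hand": 0},{"dx": 0,"dy": 0,"dz": 0,"yaw": 0,"hand": 0}], "grip_force": 20}}

```text
time: 12.02
position: [0.5164, -0.0267, 0.0231]
tcp_rot: [1.0, 0.031, -0.001, 0.001]
ft_force: [-4.1, -3.0, 8.8]
width: 0.0001
gripper_force: 4.5
```

Request:
{"op": "apply_moves", "data": {"series": [{"dx": 0,"dy": 0,"dz": 0.1,"yaw": 0,"hand": 0},{"dx": 0,"dy": 0,"dz": 0,"yaw": 0,"hand": 0}], "grip_force": 20}}

```text
time: 12.18
position: [0.5165, -0.0268, 0.0229]
tcp_rot: [1.0, 0.031, -0.001, 0.001]
ft_force: [-8.1, -3.2, 18.3]
width: -0.0001
gripper_force: 9.2
```

Fully down at 18 N. I hold for another 1.25 s or so, then lift.

Request:
{"op": "apply_moves", "data": {"series": [{"dx": 0,"dy": 0,"dz": 0,"yaw": 0,"hand": 0},{"dx": 0,"dy": 0,"dz": 0,"yaw": 0,"hand": 0},{"dx": 0,"dy": 0,"dz": 0,"yaw": 0,"hand": 0},{"dx": 0,"dy": 0,"dz": 0,"yaw": 0,"hand": 0},{"dx": 0,"dy": 0,"dz": 0,"yaw": 0,"hand": 0},{"dx": 0,"dy": 0,"dz": 0,"yaw": 0,"hand": 0},{"dx": 0,"dy": 0,"dz": 0,"yaw": 0,"hand": 0},{"dx": 0,"dy": 0,"dz": 0,"yaw": 0,"hand": 0},{"dx": 0,"dy": 0,"dz": 0,"yaw": 0,"hand": 0},{"dx": 0,"dy": 0,"dz": 0,"yaw": 0,"hand": 0}], "grip_force": 20}}

```text
time: 13.02
position: [0.5165, -0.0267, 0.0229]
tcp_rot: [1.0, 0.031, -0.0, 0.001]
ft_force: [-7.5, -1.1, 18.9]
width: -0.0
gripper_force: 9.3
```

Request:
{"op": "apply_moves", "data": {"series": [{"dx": 0,"dy": 0,"dz": 0,"yaw": 0,"hand": 0},{"dx": 0,"dy": 0,"dz": 0,"yaw": 0,"hand": 0},{"dx": 0,"dy": 0,"dz": 0,"yaw": 0,"hand": 0},{"dx": 0,"dy": 0,"dz": -1,"yaw": 0,"hand": 0},{"dx": 0,"dy": 0,"dz": -3,"yaw": 0,"hand": 0},{"dx": 0,"dy": 0,"dz": -3,"yaw": 0,"hand": 0},{"dx": 0,"dy": 0,"dz": -3,"yaw": 0,"hand": 0},{"dx": 0,"dy": 0,"dz": 0,"yaw": 0,"hand": 0},{"dx": 0,"dy": 0,"dz": 0,"yaw": 0,"hand": 0}], "grip_force": 20}}

```text
time: 13.77
position: [0.5189, -0.0256, 0.1235]
tcp_rot: [1.0, 0.031, 0.003, 0.0]
ft_force: [-0.1, -0.0, -0.3]
width: 0.0003
gripper_force: 0.0
```

Run:
```python
from h import *
s=arm.state();print(s["position"],s["ft_force"],s["time"])
im=arm.snapshot("scene")
for c in HUE: print(c,blob("scene",im,c))
a=cv2.convertScaleAbs(im[140:250,240:370,::-1],alpha=1.8)
cv2.imwrite("pics/f.png",cv2.resize(a,None,fx=5,fy=5,interpolation=cv2.INTER_NEAREST))
```

```text
[ 0.51890555 -0.02561715  0.12347988] [-0.1033885  -0.02377263 -0.29134414] 13.7667
red (array([337.82692308, 195.88461538]), array([48, 20, 11,  8, 52], dtype=int32))
amber (array([321.94444444, 191.83333333]), array([33, 17,  9,  6, 36], dtype=int32))
teal (array([297.0625, 182.0625]), array([ 8,  8,  9,  5, 32], dtype=int32))
```

View pics/f.png

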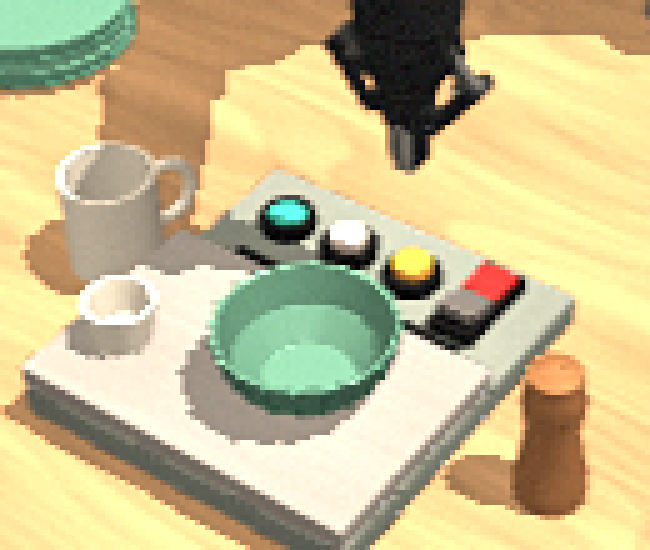

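In the final picture the teal key is down, amber is back up, white is up and the rocker is on. The bowl, pot, mug and mill stand where they did, and the gripper is clear, so I'm handing in.

```bash
python3 -c "
from plant import arm
print(arm.job_done())"
```

```text
the job is handed in; nothing more can be done
None
```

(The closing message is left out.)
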